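# Bring the cart wheel's valve to the top

### The arm

A 6-joint arm with a two-finger parallel gripper is mounted at the origin on the work surface. World frame = base frame: x ahead of the robot, y to its left, z up, the work surface at z = 0. Lengths are in m, angles in rad, forces in N, time in s.
With the tool pointing down it reaches from about 0.35 to 0.925 m from the base axis. Payload 6.4 kg.
Tool frame: the origin (TCP) lies at the very end of the fingers, on their centre line; the grasp point (between the pads) lies 19 mm behind it; x points along the fingers, z is the direction in which the jaws open and shut, and the axes are right-handed (so a half turn about x gives the same grasp; the last joint's range is limited). The gripper opens to 85 mm and grips with 20 to 120 N. Pads are 22 mm wide; open, the fingers measure 114 mm over their backs; the gripper's body (76 mm by 85 mm) begins 54 mm behind the grasp point. The pads swing forward as they close: fully open they stand 13 mm farther back than shut.
Start: joints at [-1.447, 0.245, 1.558, -0, 1.339, -0.174], TCP at [0.191, -0.621, 0.2] pointing down, gripper open.
Joint ranges: [-3.13, 3.13], [-1.02, 2.26], [0.13, 2.54], [-0.95, 4.09], [0.21, 2.88], [-2.74, 2.74]. Speed limits (rad/s): [2.57, 2.57, 3.14, 3.14, 3.14, 3.14].

### API

Orientations are given as a unit quaternion [x, y, z, w].
In Python, from cell import env gives the robot as it stands.
- The arm moves only by the tool step_arm, never from a script. Its argument "commands" is a list of rows, each a list of 7 numbers: the closure, from -1 (fully open) to 1 (shut), then the shift along the tool's x, y, z in cm, then the turn, a rotation vector about the tool's x, y, z in degrees. A call has 1 to 20 rows; each row is the pose to reach, as a shift and turn from the pose commanded when the call began, along the tool's axes at that moment; what a row does not reach only later rows make up. A row lasts 1/12 s, in which the tool goes at most 41.7 mm and 7.16 degrees, less where a joint would pass 70% of its speed; a pose out of reach is approached as far as the arm can. A call with a gripper value outside its range is refused whole. The fingers move at their own pace and stop on an object; "squeeze" is the grip in N (left out, the last holds). Time passes only in rows, so rows that repeat a pose let the fingers close. It gives the time, the measured TCP pose, the force and the opening at its end, in the units of the state.
- env.sense(): the state, without advancing time (a new reading comes with each control period).
- env.capture(name): name is "scene" or "top" or "wrist"; returns the picture (420x560x3 uint8, red, green, blue); there is no depth.
- env.calibration(name): a dict with "fx", "fy", "cx", "cy" (pixels), "R" (3x3) and "t" (3): a world point X has camera coordinates R X + t; the wrist camera has in their place "tool_from_camera" (4x4, takes a point from camera to tool coordinates, whose origin is the TCP and whose axes are the tool frame's). Camera axes: x right, y down, z forward; pixel columns grow to the right and rows downward; lengths in m; the calibration is good to about 2 mm. A picture is of the moment at which its call begins: read the wrist's pose just before it. calibration takes no time and is no camera call.
- env.finish_job(): hands the job in, once; it reports no verdict.
The state is a dict: "clock": time; "joint_positions": joint angles; "qd": joint speeds; "tau": joint torques, N m; "eef_pos": TCP position; "tool_rot": TCP orientation; "wrist_force": force on the tool from outside, world axes, zero at the start; "moment": the same for the moment, N m; "width": finger opening in m.
Only numpy, scipy, OpenCV 4.12 (cv2) and the standard library are available. Lean on these libraries where they do the work, as an engineer would, in place of code of your own. Each camera call takes 0.05 s, during which the arm holds its last target. There are 200 camera calls.

### The job

The small cart wheel in the repair stand has to be pumped up: turn it, by pushing its spokes, until the valve stem stands at the very top of the wheel, at twelve o'clock straight above the axle, then leave it there and take your hand away. Keep off the tyre, which has just been glued, and off the valve stem. Leave the can, tape measure, hammer and pipe flange where they are.

Things in the scene. Friction and masses are not known exactly. Their poses are not given: they have to be found in the camera images.
- hub (a point): Hub centre, on the axle in the spokes' mid plane, 160 mm above the table; does not turn. The wheel faces the robot, leaning back 40 degrees from upright (top farther from the robot). x: along the axle, away from the robot and 40 degrees downward; y: horizontal, to the left seen from the robot; z: uphill in the wheel's plane, towards twelve o'clock.
- stand: Grey repair stand, fixed to the table. Origin on the table below the hub; x is horizontal, the heading of the axle away from the robot. Base plate 180 x 380 x 12 mm; one post behind the wheel, one 20 mm post 194 mm tall at either side of it (y = +-177 mm). A flat crossbar, 20 mm high and 6 mm thick, runs in front of the wheel from post to post through the axle, at nine to three o'clock, 33 to 39 mm before the spokes' mid plane; the axle nut ends 47 mm before it.
- wheel (a joint): Wheel angle, rad: 0 (and every full turn, 6.283) with the valve stem at twelve o'clock; grows clockwise as seen from the robot. It starts between 2.3 and 4.0 (valve in the lower part). No stops either way. The hub is stiff: about 0.2 N m to turn it (3 N on a spoke 70 mm out); it does not coast and stays where it is left.
- spokes: Five white spokes, turning with the wheel. Origin at the hub centre, x along the axle away from the robot, z towards the valve stem. Bars 14 x 14 mm from the hub (radius 22, 54 mm long) to the rim (inner radius 110, 26 mm wide), at 36, 108, 180, 252 and 324 degrees from the valve stem. The gaps between them are open right through.
- tyre: The black tyre, 310 mm outer diameter, 36 mm thick round section (inner radius 119 mm), just glued on, not to be touched. Origin at the hub centre, axes as the spokes'.
- valve: The black valve stem with a brass end, 12 mm in diameter, 26 mm long, half-way between two spokes, pointing from the rim at the hub. Origin at its free inner end, 85 mm from the hub centre; z points outward along it to the rim.
- can: Drinks can, 66 mm in diameter, 118 mm tall, standing beside the stand. Origin at the centre of its underside. Not to be moved.
- tape: Tape measure, yellow case 66 x 34 x 60 mm tall. Origin at the centre of its underside. Not to be moved.
- hammer: Claw hammer lying on the table before the stand. Origin on its underside, x along the handle towards the head. Not to be moved.
- flange: White plastic pipe flange, 70 mm in diameter, 30 mm tall. Origin at the centre of its underside. Not to be moved.

How it is judged:
On the way:
1. the fingers push a spoke of the wheel (contact force between the fingers and spokes above 0.5 N), for 0.02 s.
At the end, for the whole second after the job is handed in: The valve stem is at twelve o'clock within 0.12 rad (7 degrees), the wheel is at rest, and the can, tape measure, hammer and flange are within 15 mm of where they were ((value of joint wheel between -0.12 and 0.12 rad or value of joint wheel between 6.16319 and 6.40319 rad or value of joint wheel between -6.40319 and -6.16319 rad) and velocity of joint wheel between -0.05 and 0.05 rad/s and distance of each of can, tape, hammer, flange from where it was at the start of the episode below 0.015 m); the robot touches nothing.
It fails at once if the robot presses on the freshly glued tyre (over 2 N) (contact force between any of the fingers, the arm and tyre above 2 N).
It fails at once if the robot pushes the valve stem (over 2 N) (contact force between any of the fingers, the arm and valve above 2 N).
It fails at once if the can, tape measure, hammer or flange is moved or lifted (over 15 mm) (distance of any of can, tape, hammer, flange from where it was at the start of the episode above 0.015 m).
It also fails if it takes over 54 s, if anything falls off the work surface, if the arm or the gripper's body presses on something with over 40 N, if the wrist force passes 120 N, or if a joint passes its speed limit or range.

## Working session

There is one attempt and no reset: what is moved stays moved. The work goes in short steps, Python scripts to look and compute and a tool call to move; the robot and the scene stay as the last step left them, time stands still between calls to the robot, and variables do not carry over. Pictures are saved under pics/ and viewed, about 8 in all and at most 12, crops included, and the job is handed in when it is done.

Besides the shell and the picture viewer there is one more tool, called after "Request:" by a JSON object that holds its "op" and its "data". step_arm: Moves the arm, as the interface text tells. Its arguments: {"type":"object","properties":{"commands":{"type":"array"},"squeeze":{"type":"number"}},"required":["commands"]}

```bash
ls; mkdir -p pics; python3 - <<'E'
from cell import env
import cv2, numpy as np
for n in ("scene","top"):
    cv2.imwrite(f"pics/{n}0.png", env.capture(n)[:,:,::-1])
    c=env.calibration(n); print(n,{k:np.round(v,4).tolist() for k,v in c.items()})
print(env.calibration("wrist"))
s=env.sense(); print(s)
E
```

```text
pics
scene {'fx': 450.8296, 'fy': 450.8296, 'cx': 282.934, 'cy': 211.6547, 'R': [[0.4125, 0.9109, 0.0066], [0.6034, -0.2677, -0.7512], [-0.6825, 0.3138, -0.6601]], 't': [-0.2508, -0.1981, 1.5663]}
top {'fx': 512.4743, 'fy': 512.4743, 'cx': 277.0448, 'cy': 213.4431, 'R': [[0.0258, -0.9992, -0.0299], [-0.9961, -0.0231, -0.0856], [0.0849, 0.032, -0.9959]], 't': [0.042, 0.5592, 1.2015]}
{'fx': 328.1655958858192, 'fy': 328.1655958858192, 'cx': 275.31358245710095, 'cy': 208.86909477895642, 'tool_from_camera': array([[ 2.33479811e-04, -2.89520834e-01,  9.57171684e-01,
        -1.73642791e-01],
       [-8.32367137e-04, -9.57171434e-01, -2.89520556e-01,
         7.35331761e-02],
       [ 9.99999626e-01, -7.29121050e-04, -4.64467834e-04,
        -6.08872610e-05],
       [ 0.00000000e+00,  0.00000000e+00,  0.00000000e+00,
         1.00000000e+00]])}
{'clock': 0.1, 'joint_positions': array([-1.44707386e+00,  2.45757375e-01,  1.55891453e+00, -3.66858301e-05,
        1.33870447e+00, -1.74093267e-01]), 'qd': array([-0.00095843, -0.0023013 , -0.00182124,  0.0006936 ,  0.00098055,
       -0.00120049]), 'tau': array([-1.38471070e-03, -4.30672717e+01, -3.27129436e+01, -1.73734684e-04,
        2.87959891e-03,  5.54885332e-06]), 'eef_pos': array([ 0.19066   , -0.62081386,  0.19897011]), 'tool_rot': array([ 0.42073351,  0.56909119, -0.41983686,  0.56820378]), 'wrist_force': array([-0.37729647,  0.20726005, -0.14128889]), 'moment': array([0.00273229, 0.00077506, 0.00226451]), 'width': 0.08559741593414223}
```

View pics/scene0.png

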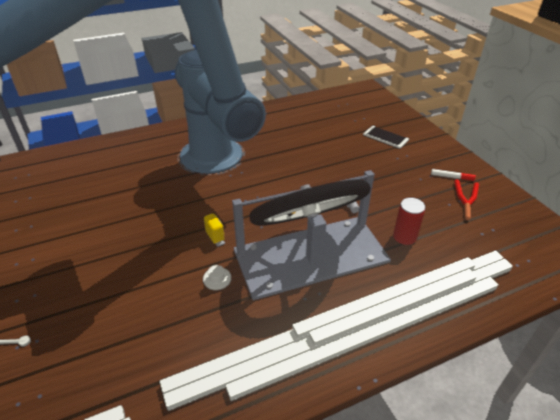

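View pics/top0.png

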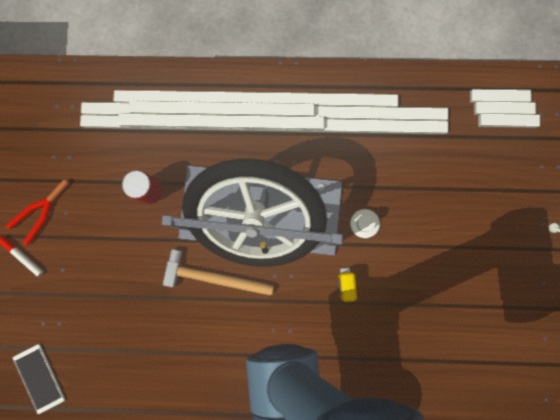

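Top view: the wheel hub is near (253,220), post tops near (167,221) and (340,239), and the brass valve end near (264,245), just right of six o'clock. The hammer lies in front of the stand, the can to the left, and the flange and tape to the right. Next I fit a stand model and check it by overlay.

```bash
cat > h.py <<'E'
import numpy as np, cv2
from scipy.optimize import least_squares
from cell import env
A=np.radians(40)
def frame(psi):
    hd=np.array([np.cos(psi),np.sin(psi),0]); up=np.array([0,0,1.])
    return np.c_[np.cos(A)*hd-np.sin(A)*up, [-np.sin(psi),np.cos(psi),0], np.sin(A)*hd+np.cos(A)*up]
def W(p,pts):  # hub-frame -> world
    return np.array([p[0],p[1],.16])+np.atleast_2d(pts)@frame(p[2]).T
def S(p,pts):  # stand frame -> world
    c,s=np.cos(p[2]),np.sin(p[2]); return np.array([p[0],p[1],0])+np.atleast_2d(pts)@np.array([[c,-s,0],[s,c,0],[0,0,1]]).T
def pol(r,th,x=0): # clockwise from top seen from robot -> y=-r sin
    th=np.atleast_1d(th); return np.c_[np.full(th.shape,x),-r*np.sin(th),r*np.cos(th)]
def proj(n,X):
    c=env.calibration(n); q=np.atleast_2d(X)@np.array(c["R"]).T+c["t"]
    return np.c_[c["fx"]*q[:,0]/q[:,2]+c["cx"], c["fy"]*q[:,1]/q[:,2]+c["cy"]]
def overlay(img,n,p,th,k=3,off=(0,0)):
    def L(X,col,cl=False): cv2.polylines(img,[np.int32((proj(n,X)-off)*k*16)],cl,col,1,cv2.LINE_AA,4)
    t=np.linspace(0,2*np.pi,80)
    L(W(p,pol(.110,t)),(0,255,0)); L(W(p,pol(.155,t)),(0,255,255))
    L(W(p,[[-.039,.177,.01],[-.039,-.177,.01],[-.039,-.177,-.01],[-.039,.177,-.01]]),(255,0,0),True)
    for a in (36,108,180,252,324): L(W(p,np.r_[pol(.022,th+np.radians(a)),pol(.11,th+np.radians(a))]),(0,0,255))
    L(W(p,np.r_[pol(.085,th),pol(.111,th)]),(255,0,255))
    L(S(p,[[.09,.19,.012],[.09,-.19,.012],[-.09,-.19,.012],[-.09,.19,.012]]),(255,255,0),True)
    return img
E
cat > fit.py <<'E'
from h import *
c=.036
post=[[-c*np.cos(A),.177,.194],[-c*np.cos(A),-.177,.194]]
px=np.array([[167,221],[340,239.5]])
f=lambda p:(proj("top",S(p,post))-px).ravel()
p=least_squares(f,[.45,0,0]).x; print(p,f(p))
g=lambda t:(proj("top",W(p,pol(.087,t)))-[264,245]).ravel()
r=least_squares(g,[2.9]); th=r.x[0]; print("theta",th,r.fun)
im=cv2.imread("pics/top0.png")[130:290,130:390]
cv2.imwrite("pics/ov.png",overlay(cv2.resize(im,None,fx=3,fy=3,interpolation=cv2.INTER_CUBIC),"top",p,th,3,(130,130)))
E
python3 fit.py
```

```text
[ 0.53533126  0.09669374 -0.08207069] [ 1.19526356  0.15064512 -1.16789757 -0.11473068]
theta 2.9049886223458885 [0.01890596 0.36646881]
```

View pics/ov.png

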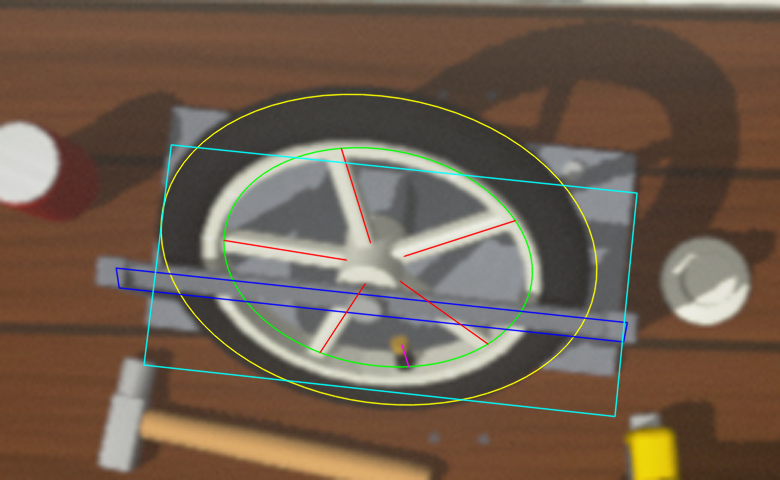

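The overlay fits within about 4 mm (spokes line up, rim about 2 px off); the valve is at about 2.9 rad. Next I work out a standoff in front of the wheel with the tool along the axle, to look from close up with the wrist camera.

```bash
cat > mv.py <<'E'
from h import *
from scipy.spatial.transform import Rotation as Ro
def target(p,x,y,z,cmd=None,pitch=0):
    """shift cm / turn deg in tool axes from current pose to hub-frame TCP point, tool x=axle,y=uphill"""
    s=env.sense(); R=Ro.from_quat(s["tool_rot"]); F=frame(p[2])
    T=Ro.from_matrix(np.c_[F[:,0],F[:,2],-F[:,1]])
    X=W(p,[[x,y,z]])[0]
    return R.inv().apply(X-s["eef_pos"])*100,(R.inv()*T).as_rotvec(degrees=True),X
def hubpos(p):
    s=env.sense(); return (s["eef_pos"]-[p[0],p[1],.16])@frame(p[2])
E
python3 - <<'E'
from mv import *
np.set_printoptions(precision=2,suppress=True)
p=[.533,.1,-.082]
s=env.sense(); print(Ro.from_quat(s["tool_rot"]).as_matrix())
for t in [(-.2,0,.06),(-.12,0,.06)]: print(*target(p,*t))
E
```

```text
[[-0.    0.96  0.29]
 [ 0.    0.29 -0.96]
 [-1.    0.   -0.  ]]
[-13.43  43.24 -63.14] [20.31 -9.59 49.39] [0.42 0.11 0.33]
[ -8.29  48.93 -60.86] [20.31 -9.59 49.39] [0.48 0.1  0.28]
```

Request:
{"op": "step_arm", "data": {"commands": [[1, -6, 0, 0, 0, 0, 0], [1, -13.4, 0, 0, 0, 0, 0], [1, -13.4, 3, -4, 0, 0, 0], [1, -13.4, 43.2, -63.1, 20.3, -9.6, 49.4], [1, -13.4, 43.2, -63.1, 20.3, -9.6, 49.4], [1, -13.4, 43.2, -63.1, 20.3, -9.6, 49.4], [1, -13.4, 43.2, -63.1, 20.3, -9.6, 49.4], [1, -13.4, 43.2, -63.1, 20.3, -9.6, 49.4], [1, -13.4, 43.2, -63.1, 20.3, -9.6, 49.4], [1, -13.4, 43.2, -63.1, 20.3, -9.6, 49.4], [1, -13.4, 43.2, -63.1, 20.3, -9.6, 49.4], [1, -13.4, 43.2, -63.1, 20.3, -9.6, 49.4], [1, -13.4, 43.2, -63.1, 20.3, -9.6, 49.4], [1, -13.4, 43.2, -63.1, 20.3, -9.6, 49.4], [1, -13.4, 43.2, -63.1, 20.3, -9.6, 49.4], [1, -13.4, 43.2, -63.1, 20.3, -9.6, 49.4], [1, -13.4, 43.2, -63.1, 20.3, -9.6, 49.4], [1, -13.4, 43.2, -63.1, 20.3, -9.6, 49.4], [1, -13.4, 43.2, -63.1, 20.3, -9.6, 49.4], [1, -13.4, 43.2, -63.1, 20.3, -9.6, 49.4]]}}

```text
clock: 1.77
eef_pos: [0.4598, -0.0256, 0.3319]
tool_rot: [0.673, 0.216, -0.271, 0.654]
wrist_force: [0.2, -0.2, 0.3]
width: -0.0001
```

Request:
{"op": "step_arm", "data": {"commands": [[1, 0, 0, 0, 0, 0, 0], [1, 0, 0, 0, 0, 0, 0], [1, 0, 0, 0, 0, 0, 0]]}}

```text
clock: 2.02
eef_pos: [0.4595, -0.027, 0.3316]
tool_rot: [0.672, 0.217, -0.271, 0.654]
wrist_force: [-0.4, -0.2, 0.6]
width: -0.0
```

```bash
cat >> mv.py <<'E'
def wproj(X,s):
    c=env.calibration("wrist"); T=np.array(c["tool_from_camera"]); R=Ro.from_quat(s["tool_rot"])
    q=(R.inv().apply(np.atleast_2d(X)-s["eef_pos"])-T[:3,3])@T[:3,:3]
    return np.c_[c["fx"]*q[:,0]/q[:,2]+c["cx"], c["fy"]*q[:,1]/q[:,2]+c["cy"]]
def shot(name,p,th,draw=True,k=1.4):
    s=env.sense(); im=cv2.cvtColor(env.capture("wrist"),cv2.COLOR_RGB2BGR); cv2.imwrite(f"pics/{name}_raw.png",im)
    im=cv2.resize(im,None,fx=k,fy=k,interpolation=cv2.INTER_CUBIC)
    import h; h.proj=lambda n,X: wproj(X,s)
    if draw: overlay(im,"wrist",p,th,k)
    cv2.imwrite(f"pics/{name}.png",im); return s
E
python3 - <<'E'
from mv import *
np.set_printoptions(precision=3,suppress=True)
p=[.533,.1,-.082]
s=shot("w1",p,2.905); np.save("s1.npy",s,allow_pickle=True); print(s); print(hubpos(p),*target(p,-.2,0,.06))
E
```

```text
{'clock': 2.0167, 'joint_positions': array([-0.518, -1.016,  2.432,  0.406,  0.949,  1.03 ]), 'qd': array([-0.083,  0.002, -0.002,  0.003, -0.001,  0.003]), 'tau': array([  2.377,  -0.603, -36.457,   0.832,  -1.607,   0.005]), 'eef_pos': array([ 0.459, -0.027,  0.332]), 'tool_rot': array([ 0.672,  0.217, -0.271,  0.654]), 'wrist_force': array([-0.399, -0.215,  0.649]), 'moment': array([ 0.004,  0.38 , -0.017]), 'width': -2.9230716800761057e-05}
[-0.158 -0.134  0.091] [ -4.176  -3.15  -13.402] [-0.01   0.204  0.431] [0.419 0.109 0.335]
```

View pics/w1.png

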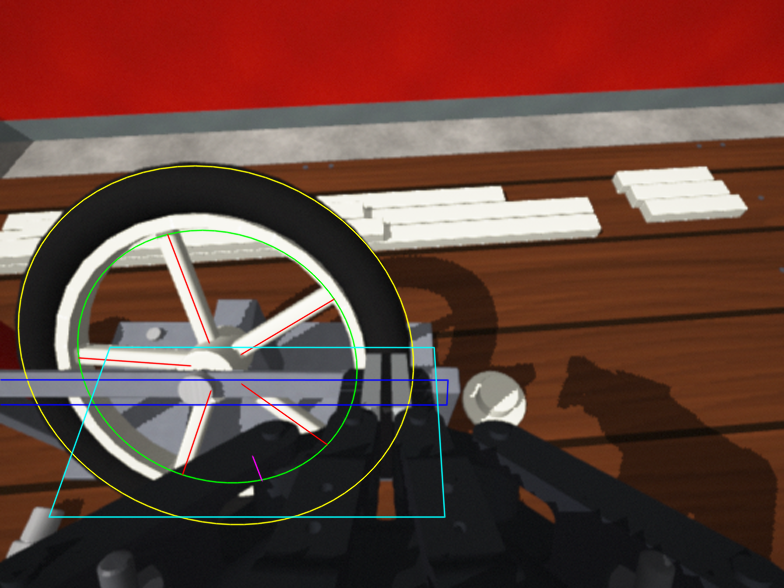

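Wrist view: the model agrees to about 6 px (nut at (197,388), bar top edge near row 371, i.e. the true position is slightly higher). Joint 2 is at its limit, so I must stay closer to the wheel. I refit with these points.

```bash
python3 - <<'E'
from mv import *
np.set_printoptions(precision=4,suppress=True)
s=np.load("s1.npy",allow_pickle=True).item()
c=.036
post=[[-c*np.cos(A),.177,.194],[-c*np.cos(A),-.177,.194]]
px=np.array([[166.7,220.7],[339,238.5]])
def f(p,full=True):
    a=(proj("top",S(p,post))-px).ravel()
    b=(wproj(W(p,[[-.047,0,0]]),s)-np.array([[197,388]])/1.4).ravel()
    e=wproj(W(p,[[-.039,-.05,.01],[-.039,.05,.01]]),s)[:,1]-np.array([372,371])/1.4
    # rim inner front edge / spokes: rim meets spoke directions
    return np.r_[a,b,e]
r=least_squares(f,[.533,.1,-.082],loss="soft_l1"); print(r.x,f(r.x))
p=r.x; im=cv2.resize(cv2.imread("pics/w1_raw.png"),None,fx=1.4,fy=1.4)
import h; h.proj=lambda n,X:wproj(X,s)
overlay(im,"w",p,2.905,1.4); cv2.imwrite("pics/w1b.png",cv2.resize(im[150:550,0:500],None,fx=1.5,fy=1.5))
for t in [(-.08,-.02,.08),(-.08,-.02,.06)]: print(*target(p,*t))
E
```

```text
[ 0.539   0.0991 -0.0833] [ 0.4002 -1.449  -1.3655 -0.8281  0.3004  1.1206 -0.24    0.276 ]
[  8.2743  -0.6696 -11.4108] [0.0395 0.1455 0.4306] [0.5275 0.08   0.2727]
[  8.2893  -2.6695 -11.4122] [0.0395 0.1455 0.4306] [0.5147 0.0811 0.2574]
```

View pics/w1b.png

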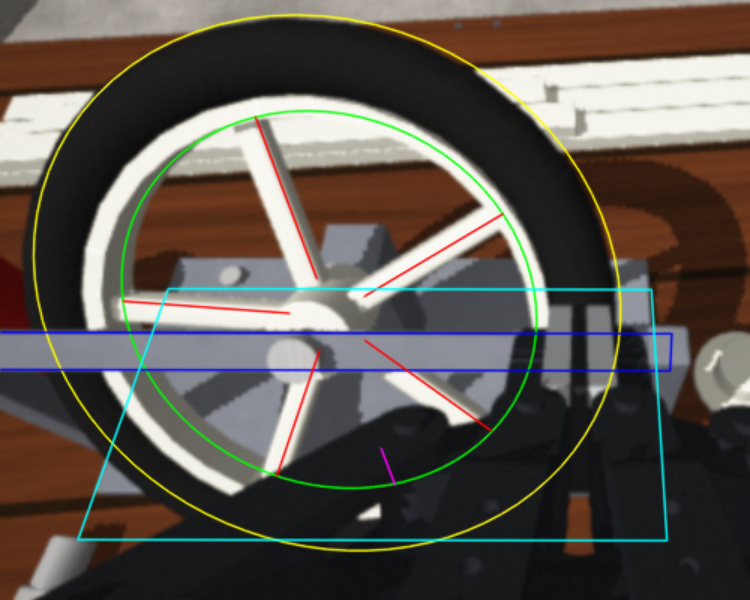

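Request:
{"op": "step_arm", "data": {"commands": [[1, 4, -1.2, -5.5, 0, 0.1, 0.4], [1, 8.3, -2.7, -11, 0, 0.1, 0.4], [1, 8.3, -2.7, -11, 0, 0.1, 0.4], [1, 8.3, -2.7, -11, 0, 0.1, 0.4], [1, 8.3, -2.7, -11, 0, 0.1, 0.4], [1, 8.3, -2.7, -11, 0, 0.1, 0.4], [1, 8.3, -2.7, -11, 0, 0.1, 0.4], [1, 8.3, -2.7, -11, 0, 0.1, 0.4]]}}

```text
clock: 2.73
eef_pos: [0.5148, 0.0756, 0.2591]
tool_rot: [0.674, 0.212, -0.27, 0.654]
wrist_force: [0.2, -0.4, -0.2]
width: 0.0003
```

```bash
python3 - <<'E'
from mv import *
np.set_printoptions(precision=4,suppress=True)
p=[.539,.0991,-.0833]
s=shot("w2",p,2.905); print(s["joint_positions"],hubpos(p),*target(p,.012,-.024,.06))
E
```

```text
[-0.0612 -0.6654  2.4066 -0.0396  0.5258  1.6204] [-0.0808 -0.0251  0.0617] [ 9.2768 -0.1948 -0.1291] [-0.044   0.1365 -0.1574] [0.5846 0.0712 0.1982]
```

View pics/w2.png

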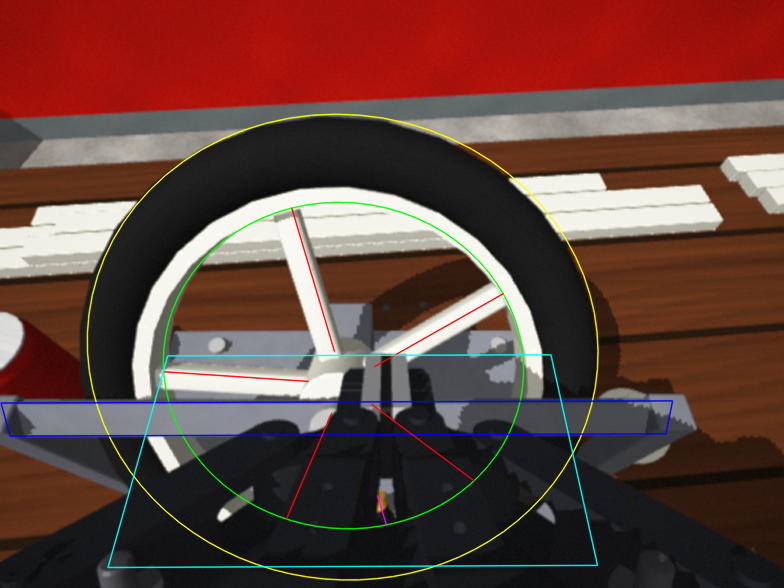

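The overlay matches within about 3 mm: valve at (382,505), finger tips in line with the gap between the spokes at (300,270) and (450,320). Inserting now.

Request:
{"op": "step_arm", "data": {"commands": [[1, 2, 0, 0, 0, 0, 0], [1, 4, 0, 0, 0, 0, 0], [1, 6, 0, 0, 0, 0, 0], [1, 7.5, 0, 0, 0, 0, 0], [1, 9.2, 0, 0, 0, 0, 0], [1, 9.2, 0, 0, 0, 0, 0], [1, 9.2, 0, 0, 0, 0, 0]]}}

```text
clock: 3.37
eef_pos: [0.5845, 0.0712, 0.1986]
tool_rot: [0.674, 0.214, -0.27, 0.654]
wrist_force: [-0.2, -0.6, -0.6]
width: 0.0001
```

```bash
python3 - <<'E'
from mv import *
np.set_printoptions(precision=4,suppress=True)
p=[.539,.0991,-.0833]
print(hubpos(p),env.sense()["wrist_force"])
E
```

```text
[ 0.0118 -0.024   0.0602] [-0.2264 -0.5958 -0.5548]
```

Request:
{"op": "step_arm", "data": {"commands": [[1, 0, 0.2, -1.2, 0, 0, 0], [1, 0, 0.3, -2.4, 0, 0, 0], [1, 0, 0.2, -3.6, 0, 0, 0], [1, 0, 0, -4.8, 0, 0, 0], [1, 0, -0.4, -5.9, 0, 0, 0], [1, 0, -1.0, -6.9, 0, 0, 0], [1, 0, -1.7, -7.7, 0, 0, 0], [1, 0, -2.4, -8.4, 0, 0, 0], [1, 0, -3.0, -9.0, 0, 0, 0], [1, 0, -3.0, -9.0, 0, 0, 0], [1, 0, -3.0, -9.0, 0, 0, 0]]}}

```text
clock: 4.28
eef_pos: [0.5726, 0.1635, 0.1768]
tool_rot: [0.674, 0.214, -0.268, 0.655]
wrist_force: [-0.0, -0.4, 0.5]
width: -0.0002
```

```bash
python3 - <<'E'
from mv import *
np.set_printoptions(precision=4,suppress=True)
p=[.539,.0991,-.0833]
print(hubpos(p),env.sense()["wrist_force"])
E
```

```text
[0.0108 0.067  0.0309] [-0.0475 -0.3822  0.534 ]
```

Request:
{"op": "step_arm", "data": {"commands": [[1, 0, 0.2, 0.4, 0, 0, 0], [1, -2, 0.2, 0.4, 0, 0, 0], [1, -4, 0.2, 0.4, 0, 0, 0], [1, -6, 0.2, 0.4, 0, 0, 0], [1, -8.2, 0.2, 0.4, 0, 0, 0], [1, -8.2, 1.5, 3.5, 0, 0, 0], [1, -8.2, 2.9, 6.5, 0, 0, 0], [1, -8.2, 2.9, 9.1, 0, 0, 0], [1, -8.2, 2.9, 9.1, 0, 0, 0], [1, -8.2, 2.9, 9.1, 0, 0, 0]]}}

```text
clock: 5.12
eef_pos: [0.5217, 0.0738, 0.2529]
tool_rot: [0.674, 0.211, -0.269, 0.654]
wrist_force: [0.0, 0.6, -0.5]
width: -0.0003
```

```bash
python3 - <<'E'
from mv import *
np.set_printoptions(precision=4,suppress=True)
p=[.539,.0991,-.0833]
s=shot("w3",p,2.905-1.17); print(hubpos(p))
E
```

```text
[-0.071  -0.0256  0.0607]
```

View pics/w3.png

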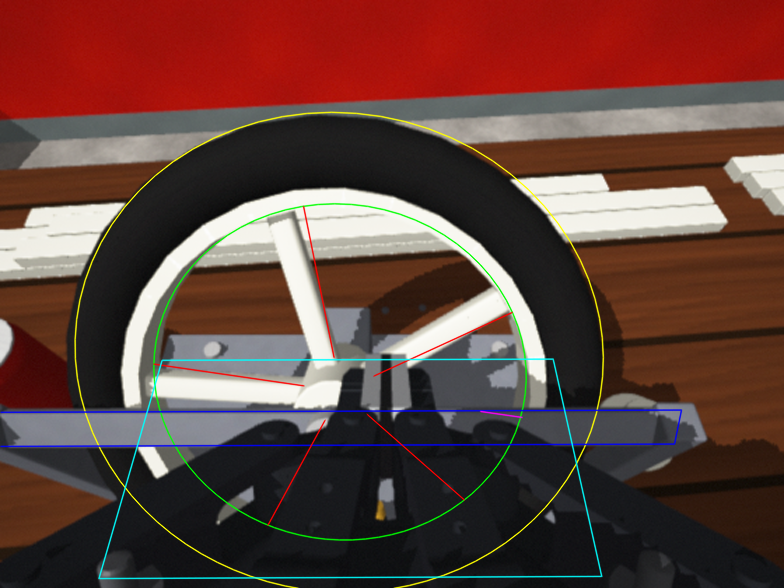

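The picture is ambiguous: the spokes look as before, meaning either no turn or a turn of about 72°. I check with the top camera.

```bash
python3 - <<'E'
from mv import *
im=cv2.cvtColor(env.capture("top"),cv2.COLOR_RGB2BGR)
a=cv2.resize(im[150:280,170:340],None,fx=2.3,fy=2.3,interpolation=cv2.INTER_CUBIC)
s=cv2.cvtColor(env.capture("scene"),cv2.COLOR_RGB2BGR)
b=cv2.resize(s[160:290,220:390],None,fx=2.3,fy=2.3,interpolation=cv2.INTER_CUBIC)
cv2.imwrite("pics/chk.png",np.hstack([a,b]))
E
```

```text
(no output)
```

View pics/chk.png

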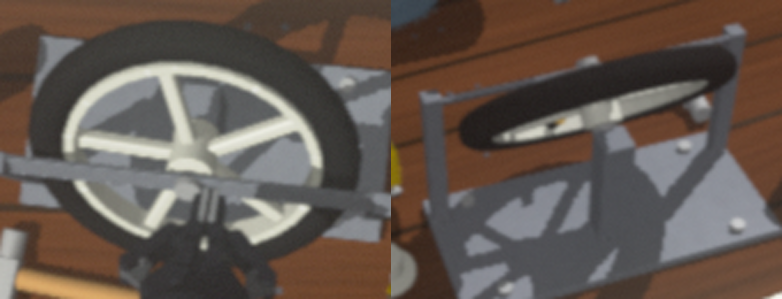

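```bash
python3 - <<'E'
from mv import *
np.set_printoptions(precision=1,suppress=True)
p=[.539,.0991,-.0833]
for d in (166,100,95,90,85): print(d,(proj("scene",W(p,pol(.088,np.radians(d))))-[220,160])*2.3+[391,0])
E
```

```text
166 [[556.4 118.8]]
100 [[515.1 120.6]]
95 [[515.7 119.5]]
90 [[516.8 118.3]]
85 [[518.6 117. ]]
```

```bash
python3 - <<'E'
from mv import *
np.set_printoptions(precision=1,suppress=True)
p=[.539,.0991,-.0833]; s=env.sense(); R=Ro.from_quat(s["tool_rot"])
print(hubpos(p)*1000)
print("TCP wrist*1.4",wproj(s["eef_pos"],s)*1.4,"top crop",(proj("top",s["eef_pos"])-[170,150])*2.3)
for th in (2.9,2.8,2.7): print(th,wproj(W(p,pol(.108,th+np.radians([108,180,252]),-.007)),s)*1.4, wproj(W(p,pol(.085,th)),s)*1.4)
E
```

```text
[-70.6 -23.9  59.5]
TCP wrist*1.4 [[385.3 341.1]] top crop [[212.5 165.8]]
2.9 [[155.6 381.1]
 [288.3 210.4]
 [510.3 299.7]] [[379.5 502.5]]
2.8 [[157.8 397.9]
 [268.5 216.5]
 [500.2 283.9]] [[392.2 499.4]]
2.7 [[161.8 414.2]
 [249.8 224.5]
 [488.2 269.1]] [[404.5 495.2]]
```

```bash
python3 - <<'E'
from mv import *
np.set_printoptions(precision=0,suppress=True)
s=env.sense(); R=Ro.from_quat(s["tool_rot"])
for d in (0,.01,.02,.03):
  for y in (.011,0,-.011):
    X=s["eef_pos"]+R.apply([-d,y,0]); print(d,y,wproj(X,s)*1.4,(proj("top",X)-[170,150])*2.3)
im=cv2.cvtColor(env.capture("wrist"),cv2.COLOR_RGB2BGR)[220:340,215:335]
a=cv2.convertScaleAbs(cv2.resize(im,None,fx=5,fy=5,interpolation=cv2.INTER_CUBIC),alpha=1.8,beta=25)
cv2.imwrite("pics/tip.png",a)
E
```

```text
0 0.011 [[385. 316.]] [[213. 157.]]
0 0 [[385. 341.]] [[212. 166.]]
0 -0.011 [[385. 366.]] [[212. 175.]]
0.01 0.011 [[385. 325.]] [[211. 165.]]
0.01 0 [[385. 351.]] [[211. 174.]]
0.01 -0.011 [[385. 377.]] [[211. 183.]]
0.02 0.011 [[385. 335.]] [[210. 174.]]
0.02 0 [[385. 362.]] [[210. 183.]]
0.02 -0.011 [[385. 389.]] [[209. 192.]]
0.03 0.011 [[385. 346.]] [[208. 183.]]
0.03 0 [[385. 375.]] [[208. 192.]]
0.03 -0.011 [[385. 403.]] [[208. 201.]]
```

View pics/tip.png

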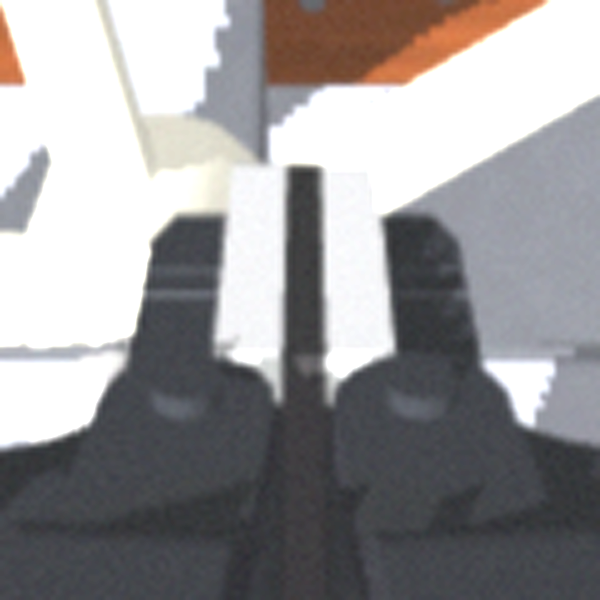

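The picture shows the shut pad tips at crop (305,165), i.e. about 20–30 mm short of the nominal TCP, so the sweep passed in front of the spokes. I go in deeper, feeling for contact.

Request:
{"op": "step_arm", "data": {"commands": [[1, 3, 0, 0, 0, 0, 0], [1, 6, 0, 0, 0, 0, 0], [1, 8, 0, 0, 0, 0, 0], [1, 9, 0, 0, 0, 0, 0], [1, 9.7, 0, 0, 0, 0, 0], [1, 10.4, 0, 0, 0, 0, 0], [1, 10.4, 0, 0, 0, 0, 0], [1, 10.4, 0, 0, 0, 0, 0]]}}

```text
clock: 5.98
eef_pos: [0.6005, 0.0707, 0.1836]
tool_rot: [0.673, 0.215, -0.269, 0.654]
wrist_force: [-0.4, -0.8, 0.7]
width: -0.0
```

Request:
{"op": "step_arm", "data": {"commands": [[1, 0, 0.1, -0.6, 0, 0, 0], [1, 0, 0.2, -1.2, 0, 0, 0], [1, 0, 0.3, -1.8, 0, 0, 0], [1, 0, 0.3, -2.4, 0, 0, 0]]}}

```text
clock: 6.32
eef_pos: [0.6044, 0.0938, 0.1869]
tool_rot: [0.673, 0.214, -0.269, 0.655]
wrist_force: [-0.6, -7.3, -0.4]
width: -0.0
```

```bash
python3 - <<'E'
from mv import *
np.set_printoptions(precision=1,suppress=True)
p=[.539,.0991,-.0833]
print(hubpos(p)*1000,env.sense()["wrist_force"]@frame(p[2]))
s=shot("w4",p,2.905)
E
```

```text
[33.   0.1 62.8] [ 0.2 -7.3 -0.3]
```

Contact felt (7 N on the spoke). Sweeping on in short calls and watching the force.

Request:
{"op": "step_arm", "data": {"commands": [[1, -0.2, 0.1, -0.6, 0, 0, 0], [1, -0.2, 0, -1.2, 0, 0, 0], [1, -0.2, -0.1, -1.8, 0, 0, 0], [1, -0.2, -0.3, -2.4, 0, 0, 0], [1, -0.2, -0.5, -3.0, 0, 0, 0], [1, -0.2, -0.7, -3.5, 0, 0, 0]]}}

```text
clock: 6.87
eef_pos: [0.6003, 0.1286, 0.1815]
tool_rot: [0.673, 0.214, -0.27, 0.655]
wrist_force: [-1.9, -5.1, 1.6]
width: -0.0
```

Request:
{"op": "step_arm", "data": {"commands": [[1, 0, -0.3, -0.5, 0, 0, 0], [1, 0, -0.6, -1.0, 0, 0, 0], [1, 0, -0.9, -1.4, 0, 0, 0], [1, 0, -1.2, -1.8, 0, 0, 0]]}}

```text
clock: 7.2
eef_pos: [0.5955, 0.1475, 0.1741]
tool_rot: [0.674, 0.213, -0.268, 0.655]
wrist_force: [1.5, -3.9, 0.9]
width: -0.0002
```

```bash
python3 - <<'E'
from mv import *
np.set_printoptions(precision=1,suppress=True)
p=[.539,.0991,-.0833]
print(hubpos(p)*1000,env.sense()["wrist_force"]@frame(p[2]))
E
```

```text
[30.9 53.  44.4] [ 0.8 -3.8  1.8]
```

Request:
{"op": "step_arm", "data": {"commands": [[1, 0, -0.3, -0.3, 0, 0, 0], [1, 0, -0.6, -0.6, 0, 0, 0], [1, 0, -0.9, -0.9, 0, 0, 0], [1, 0, -0.9, -0.9, 0, 0, 0]]}}

```text
clock: 7.53
eef_pos: [0.59, 0.1576, 0.1666]
tool_rot: [0.674, 0.214, -0.268, 0.655]
wrist_force: [0.3, -0.6, 0.8]
width: 0.0001
```

```bash
python3 - <<'E'
from mv import *
np.set_printoptions(precision=1,suppress=True)
p=[.539,.0991,-.0833]
print(hubpos(p)*1000,env.sense()["wrist_force"]@frame(p[2]))
E
```

```text
[31.  62.6 34.6] [-0.2 -0.6  0.9]
```

Request:
{"op": "step_arm", "data": {"commands": [[1, 0, 0.3, 0.4, 0, 0, 0], [1, -2, 0.3, 0.4, 0, 0, 0], [1, -4, 0.3, 0.4, 0, 0, 0], [1, -6, 0.3, 0.4, 0, 0, 0], [1, -8, 0.3, 0.4, 0, 0, 0], [1, -10, 0.3, 0.4, 0, 0, 0], [1, -10, 1.5, 3.5, 0, 0, 0], [1, -10, 2.7, 6.2, 0, 0, 0], [1, -10, 2.7, 8.6, 0, 0, 0], [1, -10, 2.7, 8.6, 0, 0, 0], [1, -10, 2.7, 8.6, 0, 0, 0]]}}

```text
clock: 8.45
eef_pos: [0.5241, 0.0747, 0.2519]
tool_rot: [0.674, 0.213, -0.269, 0.654]
wrist_force: [0.1, 0.4, 0.1]
width: -0.0003
```

```bash
cat >> mv.py <<'E'
def angle(name,p,guess,rng=.62):
    s=shot(name,p,guess); im=cv2.cvtColor(cv2.imread(f"pics/{name}_raw.png"),cv2.COLOR_BGR2GRAY).astype(np.float32)
    best=[]
    for th in np.arange(guess-rng,guess+rng,.01):
        v=[]
        for k in range(5):
            a=(th+np.radians(36+72*k)+np.pi)%(2*np.pi)-np.pi
            if abs(a)>1.35: continue
            sc=0
            for off,w in ((-.013,-.5),(-.004,.5),(.004,.5),(.013,-.5)):
                P=np.vstack([pol(r,a,-.007)+[0,-off*np.cos(a),-off*np.sin(a)] for r in np.linspace(.045,.1,20)])
                q=wproj(W(p,P),s).astype(np.float32)
                sc+=w*cv2.remap(im,q[:,:1].copy(),q[:,1:].copy(),cv2.INTER_LINEAR).mean()
            v.append(sc)
        best.append((np.mean(v),th))
    best.sort(reverse=True); return best[0],best[1],s
E
python3 - <<'E'
from mv import *
np.set_printoptions(precision=1,suppress=True)
p=[.539,.0991,-.0833]
a=angle("w5",p,1.75); print(a[:2],hubpos(p)*1000)
print([round(x,1) for x in [0]])
shot("w5",p,a[0][1])
im=cv2.resize(cv2.imread("pics/w5.png"),(480,360))
import importlib,h
s=cv2.cvtColor(env.capture("scene"),cv2.COLOR_RGB2BGR)[190:240,240:380]
b=cv2.resize(s,(700,250),interpolation=cv2.INTER_CUBIC)
o=np.zeros((610,700,3),np.uint8); o[:360,:480]=im; o[360:]=b; cv2.imwrite("pics/w5c.png",o[:600])
E
```

```text
((np.float32(148.23001), np.float64(1.7900000000000005)), (np.float32(144.86957), np.float64(1.7800000000000005))) [-68.7 -24.6  61.5]
[0]
```

View pics/w5c.png

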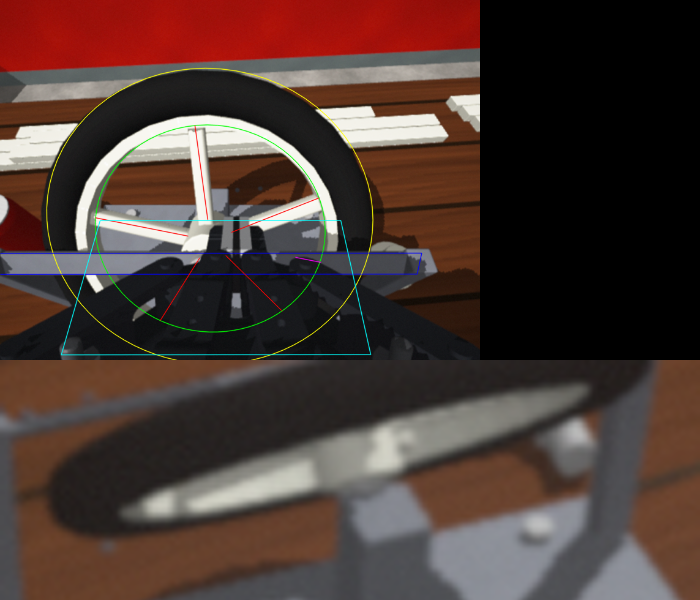

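Confirmed: the valve has left its old place, and the angle is now 1.79 rad (a 64° turn). Second stroke, same manner.

Request:
{"op": "step_arm", "data": {"commands": [[1, 0, -0.4, 0.8, 0, 0, 0], [1, 3, -0.4, 0.8, 0, 0, 0], [1, 6, -0.4, 0.8, 0, 0, 0], [1, 8, -0.4, 0.8, 0, 0, 0], [1, 9, -0.4, 0.8, 0, 0, 0], [1, 10, -0.4, 0.8, 0, 0, 0], [1, 10, -0.4, 0.8, 0, 0, 0], [1, 10, -0.4, 0.8, 0, 0, 0]]}}

```text
clock: 9.27
eef_pos: [0.5967, 0.0636, 0.1822]
tool_rot: [0.673, 0.216, -0.269, 0.654]
wrist_force: [-0.0, -0.4, -0.1]
width: -0.0002
```

Request:
{"op": "step_arm", "data": {"commands": [[1, 0, 0.2, -0.8, 0, 0, 0], [1, 0, 0.4, -1.6, 0, 0, 0], [1, 0, 0.5, -2.4, 0, 0, 0], [1, 0, 0.5, -3.2, 0, 0, 0], [1, 0, 0.5, -3.8, 0, 0, 0], [1, 0, 0.5, -4.4, 0, 0, 0], [1, 0, 0.4, -5.0, 0, 0, 0], [1, 0, 0.2, -5.6, 0, 0, 0], [1, 0, 0, -6.2, 0, 0, 0], [1, 0, -0.2, -6.8, 0, 0, 0]]}}

```text
clock: 10.1
eef_pos: [0.6002, 0.1301, 0.1815]
tool_rot: [0.673, 0.214, -0.27, 0.655]
wrist_force: [-1.3, -5.0, 0.4]
width: -0.0004
```

```bash
python3 - <<'E'
from mv import *
np.set_printoptions(precision=1,suppress=True)
p=[.539,.0991,-.0833]
print(hubpos(p)*1000,env.sense()["wrist_force"]@frame(p[2]))
E
```

```text
[31. 36. 54.] [-0.9 -5.1 -0.3]
```

Now to (63,34), then out and back to (−29, 52), ready for the last stroke.

Request:
{"op": "step_arm", "data": {"commands": [[1, 0, -0.3, -0.6, 0, 0, 0], [1, 0, -0.6, -1.1, 0, 0, 0], [1, 0, -0.9, -1.6, 0, 0, 0], [1, 0, -1.3, -2.0, 0, 0, 0], [1, 0, -1.6, -2.3, 0, 0, 0], [1, 0, -1.9, -2.6, 0, 0, 0], [1, 0, -1.9, -2.6, 0, 0, 0]]}}

```text
clock: 10.68
eef_pos: [0.591, 0.158, 0.1679]
tool_rot: [0.674, 0.214, -0.268, 0.655]
wrist_force: [0.9, 0.6, 1.2]
width: -0.0002
```

Request:
{"op": "step_arm", "data": {"commands": [[1, 0, 0.3, 0.4, 0, 0, 0], [1, -2, 0.3, 0.4, 0, 0, 0], [1, -4, 0.3, 0.4, 0, 0, 0], [1, -6, 0.3, 0.4, 0, 0, 0], [1, -8, 0.3, 0.4, 0, 0, 0], [1, -10, 0.3, 0.4, 0, 0, 0], [1, -10, 1.5, 3.5, 0, 0, 0], [1, -10, 2.0, 6.2, 0, 0, 0], [1, -10, 2.0, 9.1, 0, 0, 0], [1, -10, 2.0, 9.1, 0, 0, 0], [1, -10, 2.0, 9.1, 0, 0, 0]]}}

```text
clock: 11.6
eef_pos: [0.5202, 0.0701, 0.2478]
tool_rot: [0.674, 0.213, -0.269, 0.654]
wrist_force: [-0.4, -0.1, 0.6]
width: 0.0002
```

```bash
python3 - <<'E'
from mv import *
np.set_printoptions(precision=1,suppress=True)
p=[.539,.0991,-.0833]
a=angle("w6",p,.55,.5); print(a[:2],hubpos(p)*1000)
shot("w6",p,a[0][1])
E
```

```text
((np.float32(136.87257), np.float64(0.5300000000000001)), (np.float32(130.34761), np.float64(0.5600000000000002))) [-68.8 -29.6  56.5]
```

View pics/w6.png

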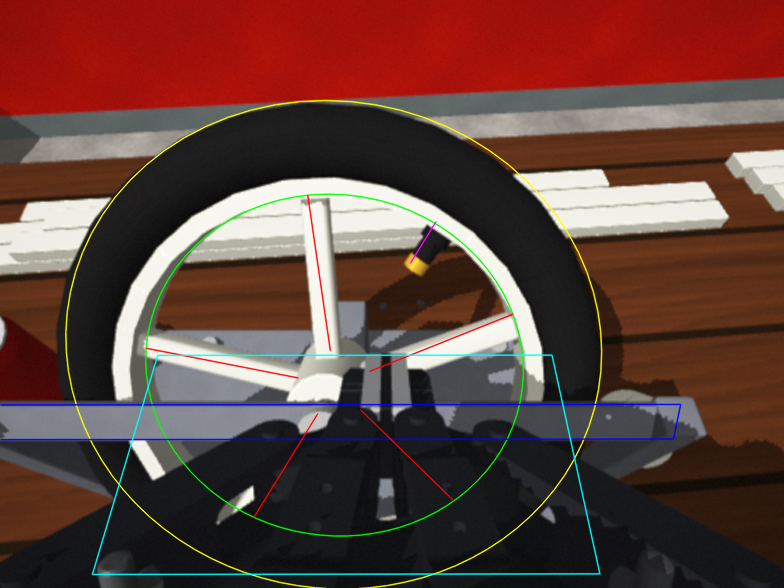

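Valve tip at (416,268), upper spoke top at (316,200): angle about 0.56 rad. Last stroke in the valve gap at a small radius, stopping short first to measure by the brass tip.

Request:
{"op": "step_arm", "data": {"commands": [[1, 0, -0.4, 0, 0, 0, 0], [1, 3, -0.4, 0, 0, 0, 0], [1, 6, -0.4, 0, 0, 0, 0], [1, 8, -0.4, 0, 0, 0, 0], [1, 9, -0.4, 0, 0, 0, 0], [1, 9.8, -0.4, 0, 0, 0, 0], [1, 9.8, -0.4, 0, 0, 0, 0], [1, 9.8, -0.4, 0, 0, 0, 0]]}}

```text
clock: 12.37
eef_pos: [0.5921, 0.067, 0.1796]
tool_rot: [0.673, 0.216, -0.269, 0.654]
wrist_force: [-0.0, -0.6, -0.9]
width: -0.0003
```

Request:
{"op": "step_arm", "data": {"commands": [[1, 0, 0.2, -0.7, 0, 0, 0], [1, 0, 0.4, -1.4, 0, 0, 0], [1, 0, 0.6, -2.1, 0, 0, 0], [1, 0, 0.7, -2.7, 0, 0, 0], [1, 0, 0.7, -3.3, 0, 0, 0], [1, 0, 0.7, -3.8, 0, 0, 0], [1, 0, 0.7, -4.2, 0, 0, 0], [1, 0, 0.7, -4.2, 0, 0, 0]]}}

```text
clock: 13.03
eef_pos: [0.6001, 0.1083, 0.1864]
tool_rot: [0.673, 0.215, -0.268, 0.655]
wrist_force: [-0.2, 0.4, 0.3]
width: 0.0002
```

```bash
cat >> mv.py <<'E'
def brass(name,p,s):
    im=cv2.imread(f"pics/{name}_raw.png"); hsv=cv2.cvtColor(im,cv2.COLOR_BGR2HSV)
    m=cv2.inRange(hsv,(16,110,120),(34,255,255))
    n,l,st,c=cv2.connectedComponentsWithStats(m)
    o=[]
    for i in range(1,n):
        if st[i,4]<15: continue
        f=lambda v:(wproj(W(p,pol(v[1],v[0])),s)-c[i]).ravel()
        r=least_squares(f,[.3,.088],x_scale=[1,.05]); o.append((st[i,4],c[i].round(1),r.x.round(3)))
    return o
E
python3 - <<'E'
from mv import *
np.set_printoptions(precision=3,suppress=True)
p=[.539,.0991,-.0833]
print(hubpos(p)*1000,env.sense()["wrist_force"]@frame(p[2]))
a=angle("w7",p,.1,.5); print(a[:2]); print(brass("w7",p,a[2]))
E
```

```text
[29.064 14.23  58.868] [-0.362  0.397  0.037]
((np.float32(111.63687), np.float64(0.09000000000000041)), (np.float32(109.33357), np.float64(0.0800000000000004)))
[(np.int32(414), array([323.7, 215.3]), array([0.096, 0.086]))]
```

Request:
{"op": "step_arm", "data": {"commands": [[1, 0, 0, -0.3, 0, 0, 0], [1, 0, -0.1, -0.6, 0, 0, 0], [1, 0, -0.1, -0.6, 0, 0, 0], [1, 0, -0.1, -0.6, 0, 0, 0]]}}

```text
clock: 13.42
eef_pos: [0.6003, 0.1136, 0.1857]
tool_rot: [0.674, 0.214, -0.268, 0.654]
wrist_force: [-0.2, 0.8, 0.4]
width: -0.0002
```

```bash
python3 - <<'E'
from mv import *
np.set_printoptions(precision=3,suppress=True)
p=[.539,.0991,-.0833]
print(hubpos(p)*1000,env.sense()["wrist_force"]@frame(p[2]))
a=angle("w8",p,.0,.5); print(a[:2]); print(brass("w8",p,a[2]))
E
```

```text
[29.35  19.567 58.192] [-0.448  0.76   0.105]
((np.float32(120.46922), np.float64(-0.009999999999999565)), (np.float32(118.16733), np.float64(4.440892098500626e-16)))
[(np.int32(414), array([318.2, 213. ]), array([0.003, 0.086]))]
```

Both measures give about 0 rad. I back off, withdraw straight out, and move clear to the right and up before checking.

Request:
{"op": "step_arm", "data": {"commands": [[1, 0, 0, 0.5, 0, 0, 0], [1, -2, 0, 0.5, 0, 0, 0], [1, -4, 0, 0.5, 0, 0, 0], [1, -6, 0, 0.5, 0, 0, 0], [1, -8, 0, 0.5, 0, 0, 0], [1, -10, 0, 0.5, 0, 0, 0], [1, -11, 2, 3, 0, 0, 0], [1, -11, 4, 6, 0, 0, 0], [1, -11, 4, 6, 0, 0, 0], [1, -11, 4, 6, 0, 0, 0], [1, -11, 4, 6, 0, 0, 0]]}}

```text
clock: 14.38
eef_pos: [0.5368, 0.0583, 0.286]
tool_rot: [0.674, 0.215, -0.269, 0.654]
wrist_force: [-0.3, 0.7, -0.1]
width: -0.0002
```

```bash
python3 - <<'E'
from mv import *
np.set_printoptions(precision=3,suppress=True)
p=[.539,.0991,-.0833]
print(hubpos(p)*1000,env.sense()["wrist_force"]@frame(p[2]),env.sense()["qd"])
a=angle("w9",p,.0,.5); print(a[:2]); print(brass("w9",p,a[2]))
im=cv2.cvtColor(env.capture("top"),cv2.COLOR_RGB2BGR)
cv2.imwrite("pics/fin.png",np.hstack([cv2.imread("pics/top0.png")[120:320,110:380],im[120:320,110:380]]))
import h
g=cv2.resize(im[120:300,110:380],None,fx=2.8,fy=2.8,interpolation=cv2.INTER_CUBIC)
t0=proj
cv2.imwrite("pics/fin2.png",g)
from h import proj as _p
E
```

```text
[-80.082 -40.8    97.281] [-0.18   0.634 -0.263] [ 0.028  0.012  0.017  0.     0.002 -0.002]
((np.float32(133.25891), np.float64(0.010000000000000453)), (np.float32(131.68257), np.float64(4.440892098500626e-16)))
[(np.int32(127), array([224.3, 218.6]), array([-0.008,  0.085]))]
```

View pics/fin.png

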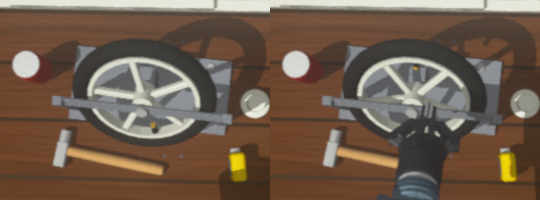

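Before/after top view: the valve tip now stands at the top of the wheel (right panel, ~(415,67)). The can, flange and tape are where they were; the hammer head is too, though the arm hides part of its handle. Handing in.

Request:
{"op": "step_arm", "data": {"commands": [[1, -1, 1, 1, 0, 0, 0], [1, -1, 1, 1, 0, 0, 0], [1, -1, 1, 1, 0, 0, 0], [1, -1, 1, 1, 0, 0, 0]]}}

```text
clock: 14.82
eef_pos: [0.5348, 0.0493, 0.2997]
tool_rot: [0.673, 0.215, -0.269, 0.654]
wrist_force: [-0.0, -1.0, -0.0]
width: 0.0003
```

```bash
python3 -c "
from cell import env
s=env.sense(); print(s['clock'],s['wrist_force']); print(env.finish_job())"
```

```text
14.8167 [-0.0171839  -1.0027679  -0.03799167]
the job is handed in; nothing more can be done
None
```

The valve stem is at twelve o'clock and the job is handed in, at 14.8 s on the clock. I turned the wheel anticlockwise from about 2.9 rad, pushing the spokes with the shut fingers in three strokes, then pulled the hand clear.

- **Wheel angle:** after I withdrew, the spoke fit read about +0.01 rad and the brass valve tip about −0.01 rad. The allowed error is 0.12 rad.
- **Contact:** wrist force was about 1 N or less with the hand clear, which is within the sensor noise. The highest force I read was about 7 N, while pushing a spoke, and no reading suggested the tyre or valve was touched.
- **Other objects:** in the top view the can, tape measure, flange and hammer head looked unmoved. I compared these by eye only. The arm hid part of the hammer handle.
- **What went wrong:** my first sweep missed the spokes because the shut finger tips appeared to end 20–30 mm short of the stated tool point. I went in deeper after that. The wrist-camera overlay also stayed off by a few millimetres. After the second stroke the spoke fit read 0.53 rad, where I judged about 0.56 from the picture.

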